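Tip a used syringe into the sharps bin and shut the bin

TASK

A used syringe lies on the tipping tray of the yellow sharps bin. Without touching the syringe, push the tray's upright black plate over towards the back of the bin until the syringe drops in, and let the tray swing back up; then flip the bin's standing red lid over from behind and push it down until it is fully shut. Only push, with the fingertips or the outside of the fingers: grasp and lift nothing, and leave the other things on the desk undisturbed.

Things in the scene. Friction and masses are not known exactly. Their poses are not given: they have to be found in the camera images.
- sharps_bin: Yellow sharps bin with red collar in a grey holder, fixed, 134 x 190 mm at the foot. Collar 122 x 180 mm, its flat top 88 mm above the desk; inside floor 10 mm above it. Origin: centre of its underside on the desk; own x points from its front (plate side) to its rear (lid hinge), y along its length. The syringe falls in through the open mouth behind the tray's rear edge.
- sharps_tray (a joint): Black tipping tray, rad: 0 = at rest (floor rising 10 degrees to the rear, plate leaning 10 degrees to the front); grows as the plate is pushed to the rear and the tray floor dips into the bin; stop at 1.15. A weak spring (0.04 Nm at rest, 0.11 Nm at the stop) returns it to 0 when let go. From about 0.4 the syringe begins to roll off; 0.9 surely empties it.
- tray_pivot (a point): Point on the middle of the tray's pivot axis, which runs along the bin's y: 41 mm in front of the bin's centre, 80 mm above the desk.
- push_plate_top (a point): Middle of the top edge of the tray's upright black push plate, 39 mm from the pivot axis; it moves with the tray. The plate is 140 mm long (bin's y), 3 mm thick with a 6 mm round bead as top edge, and stands out about 33 mm above the collar.
- sharps_lid (a joint): Red flip lid, rad: 0 = shut flat on the collar, 1.57 = standing upright at the rear, limit 1.9. Stiff hinge: it stays wherever it is left (0.12 Nm), so it must be pushed all the way down.
- lid_hinge (a point): Middle of the lid's hinge axis, along the bin's y: 61 mm behind the bin's centre, 88 mm above the desk.
- lid_front (a point): Middle of the lid's outer front top edge; moves with the lid. The lid is a hollow box-shaped cover, 122 mm from hinge to front, 180 mm long, 36 mm deep: shut, this point is 122 mm in front of and 36 mm above the hinge axis and the outer face is level. Standing open, this edge is near the top and the outer face looks to the rear. A thumb tab stands 11 mm out from its front wall.
- syringe_mid (a point): Middle of the used syringe's barrel: white plastic syringe 129 mm long, 13 mm thick, with a 22 mm finger flange, loose, 12 g. It lies along the bin's y on the tray floor behind the push plate.
- syringe: The same syringe; origin on its underside, x along its barrel.
- amber_bottle: Amber glass bottle with a white cap, 42 mm diameter, 85 mm high, bystander; origin under its centre.
- blue_dropper: White dropper bottle with a blue cap, 29 mm diameter, 62 mm high, bystander; origin under its centre.
- brown_jar: Small brown jar with a black lid, 44 mm diameter, 52 mm high, bystander; origin under its centre.
- needle_carton: Open carton of capped needles, 166 x 68 x 51 mm, bystander; origin under its centre.
- dappen: Small glass dish on the steel treatment tray at the left, 33 mm diameter, 24 mm high, bystander; origin under its centre.
- tweezers: Steel tweezers on the treatment tray, 154 mm long, bystander; origin under its centre.
- mirror: Dental mirror on the treatment tray, 154 mm long, bystander; origin under its centre.
- probe: Dental probe on the treatment tray, 143 mm long, bystander; origin under its centre.

How it is judged (in metres and radians):
On the way, in this order (a step that is already met when the one before it is completed fails the run):
1. the syringe has dropped off the tray into the bin while the lid is still open (z of syringe_mid in the frame of sharps_bin below 0.05 m and x of syringe_mid in the frame of sharps_bin between -0.055 and 0.055 m and y of syringe_mid in the frame of sharps_bin between -0.084 and 0.084 m and value of joint sharps_lid above 0.9 rad), for 0.1 s.
2. the lid is flipped over and shut (value of joint sharps_lid below 0.06 rad), for 0.2 s.
At the end, for the whole second after the job is handed in: The syringe lies at rest inside the bin (its middle less than 50 mm above the desk), the tray is back at rest (within 0.12 rad) and the lid is shut (within 0.06 rad, about 7 mm at its front edge) (z of syringe_mid in the frame of sharps_bin below 0.05 m and x of syringe_mid in the frame of sharps_bin between -0.055 and 0.055 m and y of syringe_mid in the frame of sharps_bin between -0.084 and 0.084 m and linear speed of syringe below 0.03 m/s and value of joint sharps_tray below 0.12 rad and value of joint sharps_lid below 0.06 rad); the robot touches nothing.
It fails at once if the syringe is touched by the gripper (contact force between any of the fingers, the arm and syringe above 0.3 N).
It fails at once if the syringe is lifted or flung out above the tray (height (world z) of syringe_mid above 0.13 m).
It fails at once if a bottle, jar, the needle carton or a thing on the treatment tray is moved more than 20 mm (distance of any of amber_bottle, blue_dropper, brown_jar, needle_carton, dappen, tweezers, mirror, probe from where it was at the start of the episode above 0.02 m).
It fails at once if the tray's push plate is taken between the fingers instead of pushed (x of the grasp point in the frame of push_plate_top between -0.004 and 0.008 m and y of the grasp point in the frame of push_plate_top between -0.07 and 0.07 m and z of the grasp point in the frame of push_plate_top between -0.038 and -0.002 m).
It fails at once if the lid or its thumb tab is taken between the fingers instead of pushed ((x of the grasp point in the frame of lid_front between 0.002 and 0.12 m and y of the grasp point in the frame of lid_front between -0.09 and 0.09 m and z of the grasp point in the frame of lid_front between -0.036 and -0.004 m) or (x of the grasp point in the frame of lid_front between -0.011 and 0.003 m and y of the grasp point in the frame of lid_front between -0.023 and 0.023 m and z of the grasp point in the frame of lid_front between -0.036 and -0.026 m)).
It also fails if it takes over 45 s, if anything falls off the work surface, if the arm or the gripper's body presses on something with over 40 N, if the wrist force passes 120 N, or if a joint passes its speed limit or range.

ROBOT

A 7-joint arm with a two-finger parallel gripper is mounted at the origin on a cart in front of the work surface, level with it; the furniture and walls round the work are solid. World frame = base frame: x ahead of the robot, y to its left, z up, the work surface at z = 0. Lengths are in m, angles in degrees, forces in N, time in s.
With the tool pointing down it reaches from about 0.425 to 0.875 m from the base axis. Payload 8.4 kg.
Tool frame: the origin (TCP) lies on the centre line of the jaws, within the pads' length; the fingertips stand 11 mm ahead of it and the grasp point (between the pads) lies 8 mm behind it; y points along the fingers, x is the direction in which the jaws open and shut, and the axes are right-handed (so a half turn about y gives the same grasp; the last joint's range is limited). The gripper opens to 85 mm and grips with 20 to 120 N. Pads are 22 mm wide; open, the fingers measure 114 mm over their backs; the gripper's body (76 mm by 85 mm) begins 54 mm behind the grasp point. The pads swing forward as they close: fully open they stand 13 mm farther back than shut.
Start: joints at [59.003, 19.091, 2.286, 83.961, -0.768, 76.965, -3.352], TCP at [0.278, -0.588, 0.242] pointing down, gripper open.
Joint ranges: [-147.57, 147.57], [-21.85, 119.76], [-74.77, 79.35], [14.55, 137.4], [-85.83, 265.84], [4.83, 119.75], [-152.11, 152.11]. Speed limits (degrees/s): [127.2, 127.2, 159.86, 159.86, 180, 180, 180].

INTERFACE

Orientations are given as a 3x3 rotation matrix whose columns are the frame's x, y, z axes.
In Python, from cell import status, read_camera, manip gives the robot as it stands.
- The arm moves only by the tool send_rows, never from a script. Its argument "series" is a list of rows, each a list of 7 numbers: the turn, a rotation vector about the tool's x, y, z in degrees, then the shift along the tool's x, y, z in cm, then the opening, from 0 (shut) to 1 (fully open). In form: [[ax, ay, az, x, y, z, fingers], ...]. A call has 1 to 10 rows; each row is the pose to reach, as a shift and turn from the pose measured when the call began, along the tool's axes at that moment; what a row does not reach only later rows make up. A row lasts 1/8 s, in which the tool goes at most 62.5 mm and 10.7 degrees, less where a joint would pass 70% of its speed; a pose out of reach is approached as far as the arm can. A call with a gripper value outside its range is refused whole. The fingers move at their own pace and stop on an object; "squeeze" is the grip in N (left out, the last holds). Time passes only in rows, so rows that repeat a pose let the fingers close. It gives the time, the measured TCP pose, the force and the opening at its end, in the units of the state.
- status.get_state(): the state, without advancing time (a new reading comes with each control period).
- read_camera(name): name is "scene" or "side" or "wrist"; returns a dict with "image" (480x640x3 uint8, red, green, blue), "vfov" (degrees; the focal length in pixels is half the picture's height over the tangent of half this angle, whatever the lens; pixels are square), "cx", "cy" (the principal point, pixels), "R" (3x3) and "t" (3): a world point X has camera coordinates R X + t; the wrist camera has in their place "T_tool_cam" (4x4, takes a point from camera to tool coordinates, whose origin is the TCP and whose axes are the tool frame's). Camera axes: x right, y down, z forward; pixel columns grow to the right and rows downward; lengths in m; the calibration is good to about 2 mm. A picture is of the moment at which its call begins: read the wrist's pose just before it. There is no depth.
- manip.close_job(): hands the job in, once; it reports no verdict.
The state is a dict: "time_s": time; "joint_positions": joint angles; "qvel": joint speeds; "joint_efforts": joint torques, N m; "ee_pos": TCP position; "ee_rot": TCP orientation; "contact_force": force on the tool from outside, world axes, zero at the start; "torque": the same for the moment, N m; "finger_gap": opening from 0.0 (shut) to 1.0 (fully open).
Only numpy, scipy, OpenCV 4.12 (cv2) and the standard library are available. Lean on these libraries where they do the work, as an engineer would, in place of code of your own. Each camera call takes 0.05 s, during which the arm holds its last target.

## Working session

There is one attempt and no reset: what is moved stays moved. The work goes in short steps, Python scripts to look and compute and a tool call to move; the robot and the scene stay as the last step left them, time stands still between calls to the robot, and variables do not carry over. Pictures are saved under pics/ and viewed, and the job is handed in when it is done.

Besides the shell and the picture viewer there is one more tool, called after "Request:" as name([rows], argument=value, ...), one row to a line, values as JSON. send_rows: Moves the arm, as the interface text tells. Its arguments: {"type":"object","properties":{"series":{"type":"array"},"squeeze":{"type":"number"}},"required":["series"]}

```bash
ls; mkdir -p pics
python3 - <<'E'
from cell import status, read_camera, manip
import cv2
s=status.get_state(); print(s)
for n in ["scene","side","wrist"]:
    c=read_camera(n); cv2.imwrite(f"pics/{n}0.png",c["image"][:,:,::-1]); print(n,{k:v for k,v in c.items() if k!="image"})
E
```

```text
pics
{'time_s': 0.0, 'joint_positions': array([59.00306315, 19.13243692,  2.28556484, 84.01237597, -0.76821825,
       76.96334088, -3.35048541]), 'qvel': array([ 0.10154364, -0.1063735 ,  0.01884353, -0.00078383, -0.04407236,
        0.00835898,  0.03178352]), 'joint_efforts': array([-3.10280866e-04, -6.58553410e+01,  1.36497494e+00, -4.05569744e+01,
        1.65999419e-02,  1.25141395e-02,  3.96695754e-06]), 'ee_pos': array([ 0.27769983, -0.58721082,  0.24140256]), 'ee_rot': array([[ 4.27554391e-01, -7.89761388e-04,  9.03989281e-01],
       [-9.03988178e-01,  1.41607309e-03,  4.27555106e-01],
       [-1.61778141e-03, -9.99998686e-01, -1.08486692e-04]]), 'contact_force': array([-0.75261923,  0.58276378, -1.09220128]), 'torque': array([ 0.00049735, -0.05891349, -0.04800781]), 'finger_gap': 0.9987753691205096}
scene {'vfov': 42.8796187845174, 'cx': 316.6546535309182, 'cy': 241.0631299558964, 'R': array([[-0.34006956, -0.9403283 ,  0.01163504],
       [-0.56477385,  0.19432642, -0.80203974],
       [ 0.75191967, -0.27932047, -0.59715733]]), 't': array([0.18645462, 0.39384387, 1.08341077])}
side {'vfov': 54.47817500702664, 'cx': 318.3810023813455, 'cy': 239.66823228876714, 'R': array([[ 0.81604613, -0.57796724, -0.00475273],
       [-0.26222417, -0.36288777, -0.89417613],
       [ 0.5150798 ,  0.73093525, -0.44769013]]), 't': array([-0.44498467,  0.24582661,  1.0587395 ])}
wrist {'vfov': 61.91898716287966, 'cx': 320.94486446908286, 'cy': 236.19507661286076, 'T_tool_cam': array([[ 9.99999624e-01, -7.81227070e-04, -3.76522318e-04,
        -5.51404899e-04],
       [ 1.08833960e-04, -3.17683929e-01,  9.48196662e-01,
        -1.31852114e-01],
       [-8.60371989e-04, -9.48196346e-01, -3.17683725e-01,
         8.13559172e-02],
       [ 0.00000000e+00,  0.00000000e+00,  0.00000000e+00,
         1.00000000e+00]])}
```

View pics/scene0.png

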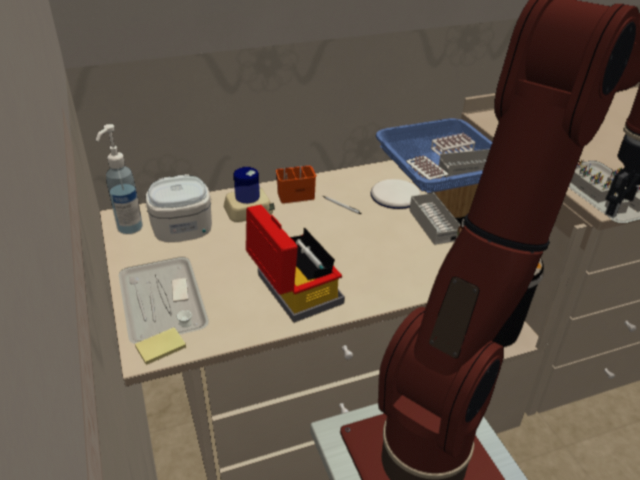

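View pics/side0.png

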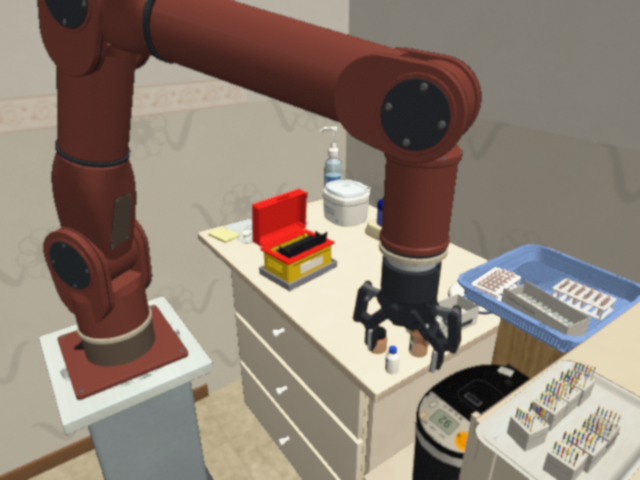

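View pics/wrist0.png

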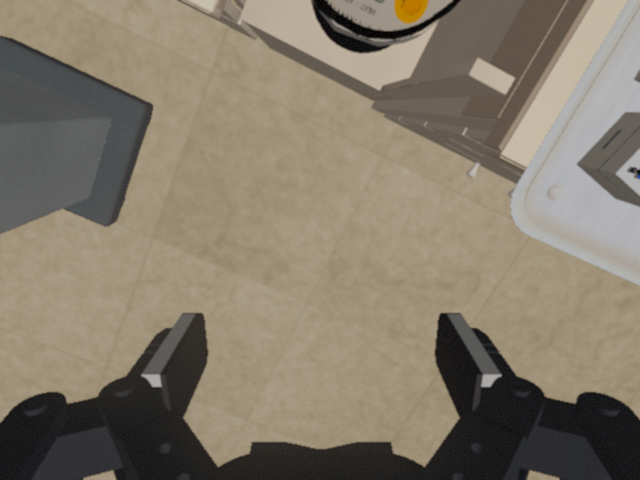

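The bin is near pixel (300,270) in the scene view and (295,240) in the side view. The lid stands at the left (+y) and the plate faces -y. I'll zoom in to measure it.

Run:
```python
import cv2,numpy as np
a=cv2.imread("pics/scene0.png")[190:330,220:380]
cv2.imwrite("pics/z1.png",cv2.resize(a,None,fx=4.9,fy=4.2857 and 4.28,interpolation=cv2.INTER_CUBIC)) if 0 else cv2.imwrite("pics/z1.png",cv2.resize(a,None,fx=4,fy=4,interpolation=cv2.INTER_CUBIC))
a=cv2.imread("pics/side0.png")[180:300,240:400]
cv2.imwrite("pics/z2.png",cv2.resize(a,None,fx=5,fy=5,interpolation=cv2.INTER_CUBIC))
```

```text
(no output)
```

View pics/z1.png

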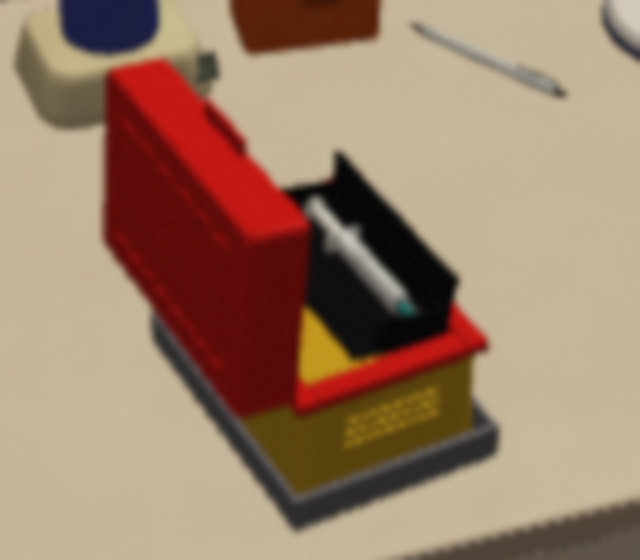

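View pics/z2.png

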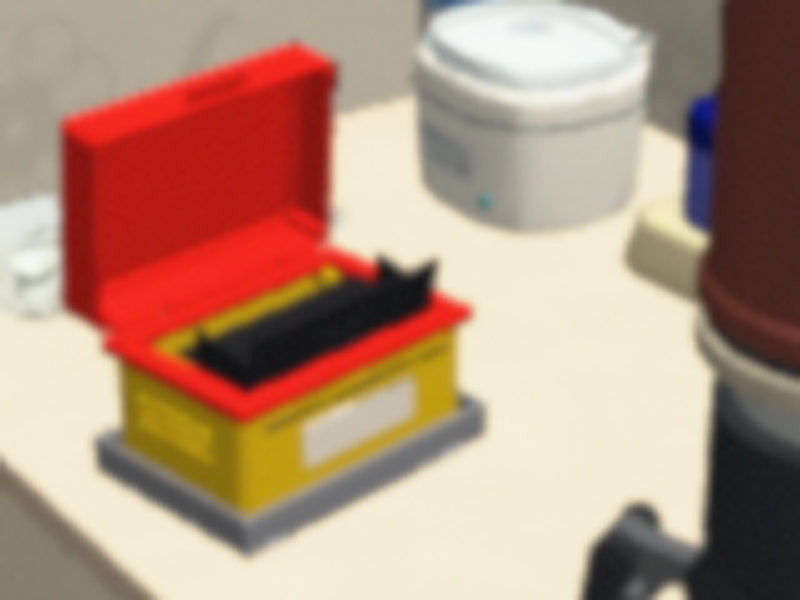

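The foot corners and red collar corners are clear in both crops. I'll cast rays onto z=0 and z=0.088 and check the results against the given sizes.

```bash
cat > h.py <<'E'
import numpy as np
from cell import status, read_camera, manip
def ray(c,u,v,z):
    f=240/np.tan(np.radians(c["vfov"]/2))
    d=np.array([(u-c["cx"])/f,(v-c["cy"])/f,1.])
    R=np.array(c["R"]);t=np.array(c["t"])
    o=-R.T@t; w=R.T@d
    return o+w*(z-o[2])/w[2]
def proj(c,X):
    f=240/np.tan(np.radians(c["vfov"]/2))
    p=np.array(c["R"])@np.array(X)+c["t"]
    return np.array([c["cx"]+f*p[0]/p[2],c["cy"]+f*p[1]/p[2]])
E
python3 - <<'E'
from h import *
sc=read_camera("scene");si=read_camera("side")
S=lambda u,v,z:ray(sc,220+u/4,190+v/4,z); D=lambda u,v,z:ray(si,240+u/5,180+v/5,z)
P={}
P['sc foot rear-near']=S(297,530,0);P['sc foot front-near']=S(497,450,0)
P['si foot rear-near']=D(100,468,0);P['si foot front-near']=D(248,553,0);P['si foot front-far']=D(484,432,0)
P['si col rear-near']=D(105,342,.088);P['si col front-near']=D(247,412,.088);P['si col front-far']=D(472,310,.088)
P['sc col front-near']=S(487,342,.088)
P['sc lid tops rn']=S(245,240,.21);P['sc lid top fn']=S(307,225,.21);P['sc lid top rf']=S(108,72,.21)
P['si lid top rn']=D(63,125,.21)
P['si lid top rf?']=D(297,42,.21);P['si lid top ff']=D(335,65,.21);P['si lid fn']=D(97,152,.21)
for k,v in P.items(): print(k,np.round(v,4))
a=lambda p,q:(np.linalg.norm((P[q]-P[p])[:2]),np.degrees(np.arctan2(*(P[q]-P[p])[1::-1])))
print(a('sc foot front-near','sc foot rear-near'),a('si foot front-near','si foot rear-near'),a('si foot front-near','si foot front-far'),a('si col front-near','si col rear-near'),a('si col front-near','si col front-far'))
print(a('sc lid tops rn','sc lid top rf'),a('si lid top rn','si lid top rf?'))
E
```

```text
sc foot rear-near [0.411  0.1028 0.    ]
sc foot front-near [ 0.4355 -0.0273  0.    ]
si foot rear-near [0.4141 0.1073 0.    ]
si foot front-near [ 0.4356 -0.0194  0.    ]
si foot front-far [0.6199 0.0106 0.    ]
si col rear-near [0.4155 0.0932 0.088 ]
si col front-near [ 0.4375 -0.0207  0.088 ]
si col front-far [0.6054 0.0047 0.088 ]
sc col front-near [ 0.4312 -0.016   0.088 ]
sc lid tops rn [0.4113 0.128  0.21  ]
sc lid top fn [0.413  0.0945 0.21  ]
sc lid top rf [0.5818 0.1544 0.21  ]
si lid top rn [0.4132 0.1208 0.21  ]
si lid top rf? [0.5868 0.154  0.21  ]
si lid top ff [0.5837 0.1093 0.21  ]
si lid fn [0.41   0.0769 0.21  ]
(np.float64(0.13242052618395794), np.float64(100.65903136559287)) (np.float64(0.12851006174644805), np.float64(99.63365421095634)) (np.float64(0.1866806426644876), np.float64(9.219371338476245)) (np.float64(0.11599933936064515), np.float64(100.91364494194578)) (np.float64(0.16982472937125295), np.float64(8.62935114354185))
(np.float64(0.17252983729055976), np.float64(8.79460222278129)) (np.float64(0.176729847404338), np.float64(10.837626485214239))
```

Both views agree: bin centre about (0.517, 0.057), with its own x axis at yaw about 100°. The foot (129–132 x 187 mm) matches the given size. Next I'll move, jaws closing, to a point above and in front of the plate, with the jaw axis along the push direction.

Request:
send_rows([
  [0, 1.5, 0, -3.8, 0, 4.6, 0],
  [0, 3, 0, -7.5, 0, 9.2, 0],
  [0, 4.5, 0, -11.3, 0, 13.8, 0],
  [0, 6, 0, -15, 0, 18.4, 0],
  [0, 7.5, 0, -18.8, 0, 23, 0],
  [0, 9, 0, -22.6, 0, 27.7, 0],
  [0, 11, 0, -26.3, 0, 32.3, 0],
  [0, 13, 0, -30, 0, 37, 0],
  [0, 15.5, 0, -34, 0, 41.5, 0],
  [0, 15.5, 0, -37.6, 0, 46.1, 0],
], squeeze=30)

```text
time_s: 1.5
ee_pos: [0.5343, -0.0485, 0.2424]
ee_rot: [[0.17, 0.0, 0.985], [-0.985, 0.0, 0.17], [-0.0, -1.0, 0.0]]
contact_force: [1.2, -1.1, 0.9]
finger_gap: 0.001
```

Run:
```python
from h import *
import cv2
for n in ["scene","side","wrist"]:
    c=read_camera(n); cv2.imwrite(f"pics/{n}1.png",c["image"][:,:,::-1])
    if n!="wrist": 
        for z in (.2424,.2314,.2184): print(n,proj(c,[.5343,-.0485,z]))
        x0,y0=(220,100) if n=="scene" else (220,100)
        cv2.imwrite(f"pics/{n}1z.png",cv2.resize(c["image"][y0:y0+200,x0:x0+250,::-1],None,fx=3,fy=3,interpolation=cv2.INTER_CUBIC))
```

```text
scene [340.66013483 190.61890943]
scene [340.48674251 194.82555608]
scene [340.28397068 199.74497504]
side [325.39701821 203.06516468]
side [325.38850059 207.05364406]
side [325.3785244  211.72512169]
```

View pics/scene1z.png

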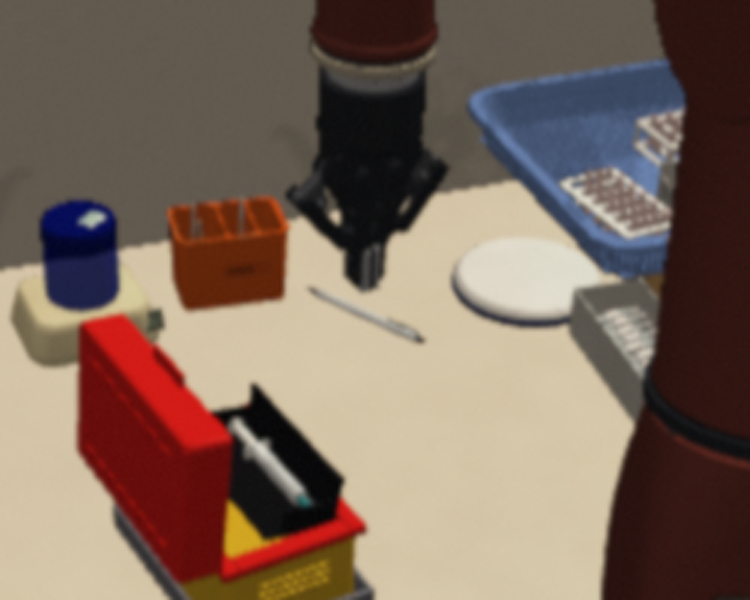

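View pics/side1.png

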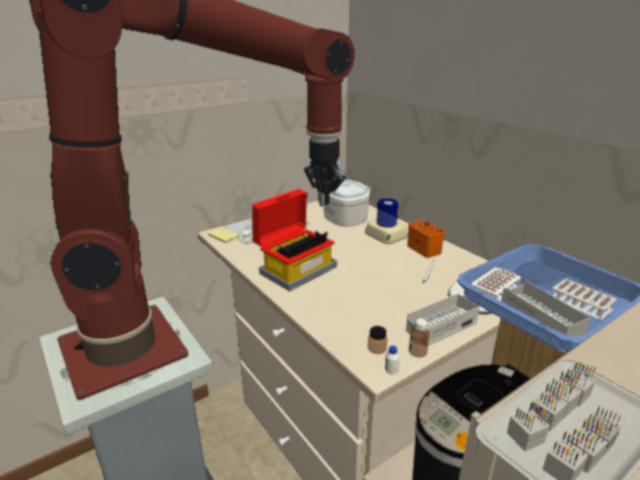

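View pics/side1z.png

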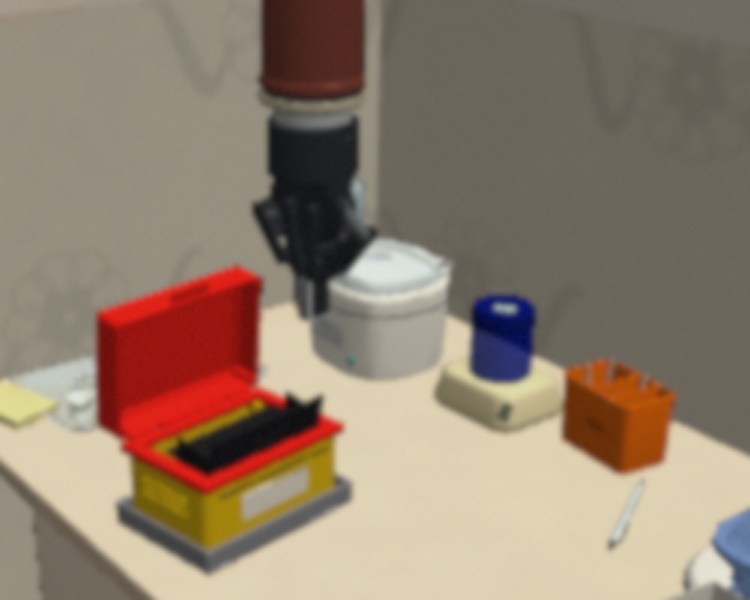

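View pics/wrist1.png

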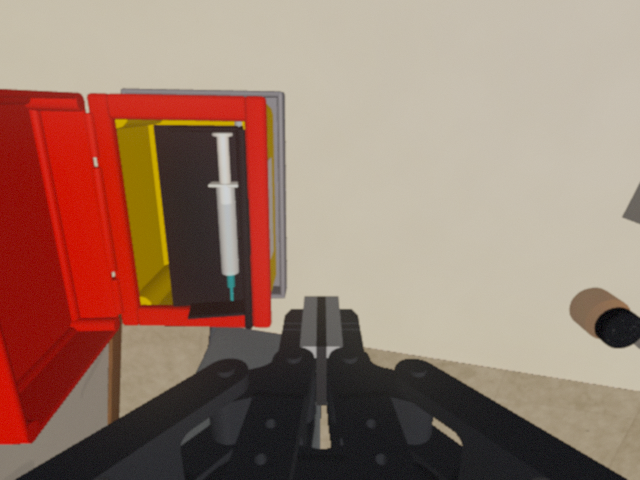

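The fingertips show at scene (342,196) and side (324,206). That matches 11 mm ahead of the TCP with the jaws shut. The wrist picture shows the bin square to the tool: collar corners at (265,97), (270,325), (88,95) and (125,325), plate along column 245. I'll refine the pose from these.

Run:
```python
from h import *
s=status.get_state();c=read_camera("wrist")
T=np.eye(4);T[:3,:3]=s["ee_rot"];T[:3,3]=s["ee_pos"]
M=np.linalg.inv(T@np.array(c["T_tool_cam"]));c["R"]=M[:3,:3];c["t"]=M[:3,3]
P=dict(colFF=(266,97,.088),colFN=(270,326,.088),colRF=(89,95,.088),colRN=(124,327,.088),footFF=(285,93,.0),footFFtop=(283,92,.02),footFN=(286,297,0),plT_F=(243,127,.118),plT_N=(249,327,.118),syrF=(223,134,.1),syrN=(232,275,.1))
C0=np.array([.517,.057]);a=np.radians(99.8);ex=np.array([np.cos(a),np.sin(a)]);ey=np.array([-ex[1],ex[0]])
for k,v in P.items():
    p=ray(c,*v); d=p[:2]-C0; print(k,np.round(p,4),"bin",np.round([d@ex,d@ey],4))
for z,x in ((.118,-.0478),(.088,-.061)): 
    print(z,proj(c,[*(C0+x*ex),z]))
```

```text
colFF [0.6111 0.0055 0.088 ] bin [-0.0668 -0.084 ]
colFN [ 0.4367 -0.0211  0.088 ] bin [-0.0633  0.0924]
colRF [0.5914 0.1233 0.088 ] bin [ 0.0526 -0.0846]
colRN [0.4147 0.0962 0.088 ] bin [0.056  0.0941]
footFF [0.6163 0.001  0.    ] bin [-0.072  -0.0883]
footFFtop [0.6167 0.001  0.02  ] bin [-0.0721 -0.0887]
footFN [ 0.419  -0.0294  0.    ] bin [-0.0685  0.1112]
plT_F [0.5916 0.0132 0.118 ] bin [-0.0558 -0.066 ]
plT_N [ 0.4518 -0.0073  0.118 ] bin [-0.0522  0.0751]
syrF [0.5831 0.029  0.1   ] bin [-0.0388 -0.0604]
syrN [0.4822 0.0123 0.1   ] bin [-0.0382  0.0419]
0.118 [236.58730275 228.81098607]
0.088 [262.53903348 216.7751632 ]
```

The wrist estimate of the centre is (0.5135, 0.051) with yaw about 99°, and the plate top is at (0.522, 0.003). That is within about 5 mm of the outside views, so I'll use (0.515, 0.053). Now I'll descend in front of the plate and begin a slow push.

Request:
send_rows([
  [0, 0, 0, 0, 5, 0, 0],
  [0, 0, 0, 0, 10, 0, 0],
  [0, 0, 0, 0, 13.3, 0, 0],
  [0, 0, 0, 0, 13.3, 0, 0],
  [0, 0, 0, -1.5, 13.3, 0, 0],
  [0, 0, 0, -2.5, 13.3, 0, 0],
  [0, 0, 0, -3.2, 13.3, 0, 0],
  [0, 0, 0, -3.8, 13.3, 0, 0],
  [0, 0, 0, -4.4, 13.3, 0, 0],
  [0, 0, 0, -4.8, 13.3, 0, 0],
])

```text
time_s: 2.95
ee_pos: [0.5256, -0.0019, 0.1091]
ee_rot: [[0.173, -0.001, 0.985], [-0.985, 0.0, 0.173], [-0.001, -1.0, -0.0]]
contact_force: [-0.1, -1.4, 0.8]
finger_gap: 0.001
```

```bash
cat > snap.py <<'E'
import sys,cv2
from h import *
i=sys.argv[1]
s=status.get_state();print(np.round(s["ee_pos"],4),np.round(s["contact_force"],1))
ims=[]
for n,(x0,y0) in dict(scene=(220,160),side=(220,150)).items():
    c=read_camera(n); ims.append(cv2.resize(c["image"][y0:y0+160,x0:x0+133,::-1],None,fx=3,fy=3,interpolation=cv2.INTER_CUBIC))
cv2.imwrite(f"pics/b{i}.png",np.hstack(ims))
cv2.imwrite(f"pics/w{i}.png",read_camera("wrist")["image"][:,:,::-1])
E
python3 snap.py 2
```

```text
[ 0.5256 -0.0019  0.1091] [-0.1 -1.4  0.8]
```

View pics/b2.png

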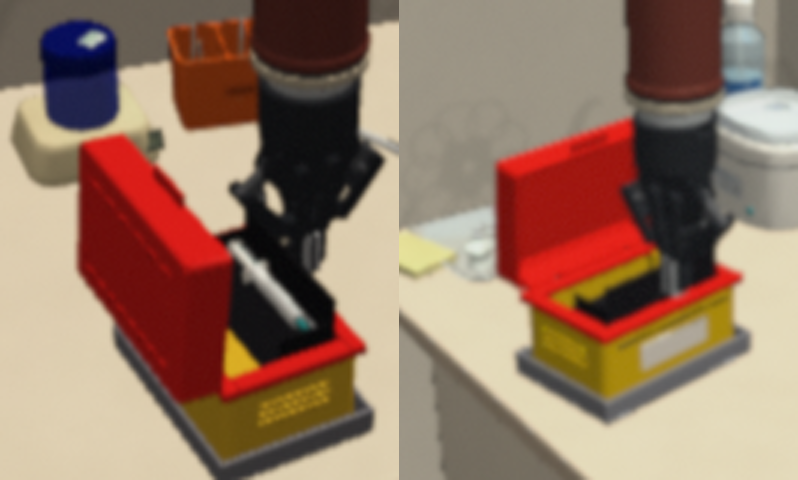

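View pics/w2.png

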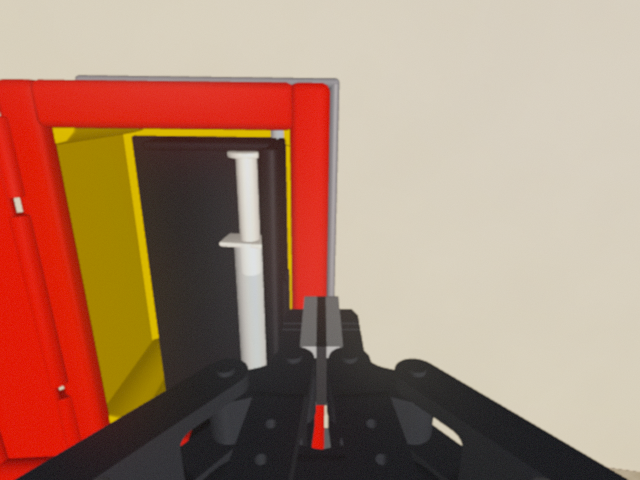

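The finger touches the front of the plate and the syringe is well on the other side, at wrist (250,260). Continuing the slow push.

Request:
send_rows([
  [0, 0, 0, -0.4, 0, 0, 0],
  [0, 0, 0, -0.8, 0, 0, 0],
  [0, 0, 0, -1.2, 0, 0, 0],
  [0, 0, 0, -1.5, 0, 0, 0],
  [0, 0, 0, -1.8, 0, 0, 0],
  [0, 0, 0, -2.1, 0, 0, 0],
  [0, 0, 0, -2.4, 0, 0, 0],
  [0, 0, 0, -2.6, 0, 0, 0],
  [0, 0, 0, -2.6, 0, 0, 0],
])

```text
time_s: 4.22
ee_pos: [0.5212, 0.0238, 0.1092]
ee_rot: [[0.173, -0.0, 0.985], [-0.985, 0.001, 0.173], [-0.001, -1.0, -0.0]]
contact_force: [0.4, -3.6, 0.7]
finger_gap: -0.001
```

```bash
python3 snap.py 3
```

```text
[0.5212 0.0238 0.1092] [ 0.4 -3.6  0.7]
```

View pics/b3.png

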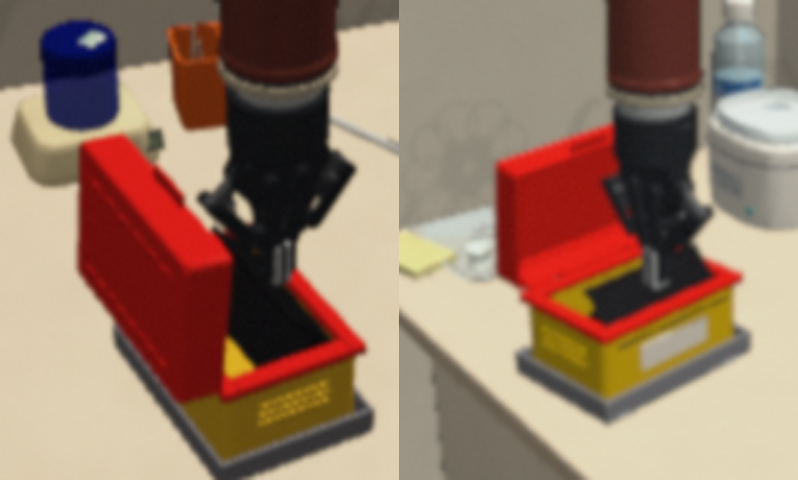

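View pics/w3.png

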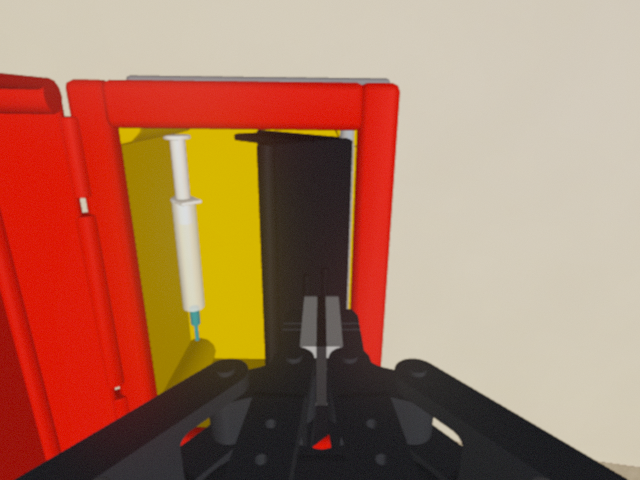

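The syringe has dropped in. It lies on the bin floor at wrist (187,230), clear of the tray. I'll retreat slowly so the tray swings back, then rise.

Request:
send_rows([
  [0, 0, 0, 0.8, 0, 0, 0],
  [0, 0, 0, 1.6, 0, 0, 0],
  [0, 0, 0, 2.4, 0, 0, 0],
  [0, 0, 0, 3.2, 0, 0, 0],
  [0, 0, 0, 4.2, 0, 0, 0],
  [0, 0, 0, 5.2, 0, 0, 0],
  [0, 0, 0, 5.2, -5, 0, 0],
  [0, 0, 0, 5.2, -10, 0, 0],
  [0, 0, 0, 5.2, -15, 0, 0],
  [0, 0, 0, 5.2, -18, 0, 0],
])

```text
time_s: 5.62
ee_pos: [0.5309, -0.0279, 0.292]
ee_rot: [[0.173, 0.002, 0.985], [-0.985, 0.001, 0.173], [-0.0, -1.0, 0.002]]
contact_force: [-0.1, -0.2, -0.4]
finger_gap: -0.002
```

```bash
python3 snap.py 4
python3 - <<'E'
from h import *
import cv2
c=read_camera("scene");im=c["image"][:,:,::-1][200:360,100:300]
cv2.imwrite("pics/t4.png",cv2.resize(im,None,fx=3.5,fy=3.5,interpolation=cv2.INTER_CUBIC))
for z in (0,.02):print(ray(c,205,320,z),ray(c,188,258,z))
E
```

```text
[ 0.5309 -0.0279  0.292 ] [-0.1 -0.2 -0.4]
[0.48412766 0.28875028 0.        ] [7.19266378e-01 2.84020411e-01 1.11022302e-16]
[0.46303989 0.29109577 0.02      ] [0.69328333 0.28646437 0.02      ]
```

View pics/w4.png

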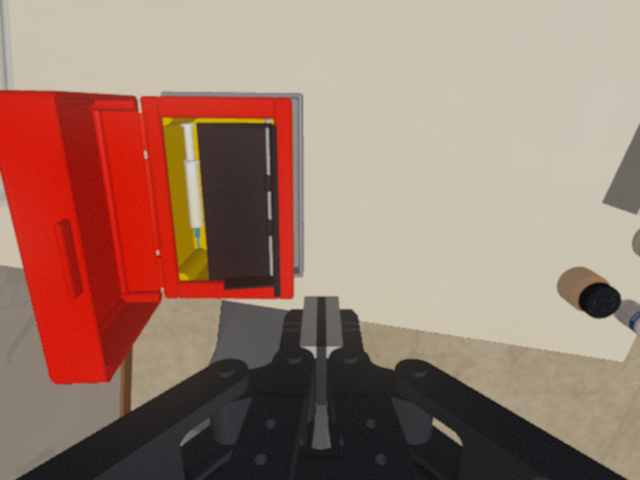

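View pics/t4.png

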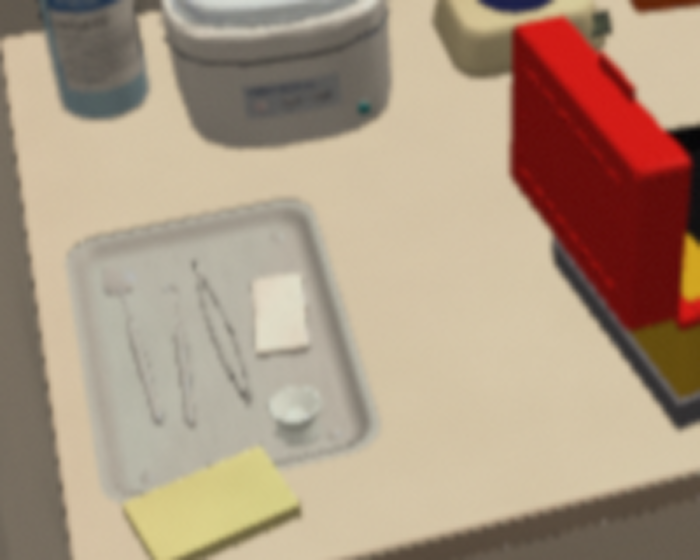

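The tray is back at rest and the syringe is still on the floor. The treatment tray begins at y ≈ 0.285, well clear. Quick check of the lid's outer face before going behind it.

Run:
```python
from h import *
s=status.get_state();c=read_camera("wrist")
T=np.eye(4);T[:3,:3]=s["ee_rot"];T[:3,3]=s["ee_pos"]
M=np.linalg.inv(T@np.array(c["T_tool_cam"]));c["R"]=M[:3,:3];c["t"]=M[:3,3]
C0=np.array([.515,.053]);a=np.radians(99);ex=np.array([np.cos(a),np.sin(a)]);ey=np.array([-ex[1],ex[0]])
for z in(.21,):
  for k,v in dict(outF=(3,93),outN=(52,381),inF=(57,93),inN=(108,379)).items():
    p=ray(c,*v,z);d=p[:2]-C0;print(k,np.round(p,4),np.round([d@ex,d@ey],4))
for k,v in dict(hF=(143,98),hN=(165,296),fF=(292,97),fN=(293,298)).items():
    p=ray(c,*v,.088);d=p[:2]-C0;print(k,np.round(p,4),np.round([d@ex,d@ey],4))
R=s["ee_rot"];print(R.T@(np.array([*(C0+.145*ex),.302])-s["ee_pos"])*100)
```

```text
outF [0.5874 0.143  0.21  ] [ 0.0776 -0.0856]
outN [0.416  0.1256 0.21  ] [0.0872 0.0864]
inF [0.592  0.1166 0.21  ] [ 0.0508 -0.086 ]
inN [0.4237 0.0907 0.21  ] [0.0515 0.0843]
hF [0.5893 0.1252 0.088 ] [ 0.0597 -0.0846]
hN [0.4181 0.0995 0.088 ] [0.0611 0.0884]
fF [0.6102 0.0098 0.088 ] [-0.0576 -0.0872]
fN [ 0.4365 -0.0174  0.088 ] [-0.0572  0.0885]
[-22.73537809  -1.2676441    0.12670628]
```

The collar fits to within 3 mm. The lid's top leans slightly forward, with its outer face at own x ≈ 0.08–0.09. Crossing over the lid and going down behind it.

Request:
send_rows([
  [0, 0, 0, -4, -1.3, 0, 0],
  [0, 0, 0, -9, -1.3, 0, 0],
  [0, 0, 0, -14, -1.3, 0, 0],
  [0, 0, 0, -19, -1.3, 0, 0],
  [0, 0, 0, -22.7, -1.3, 0.1, 0],
  [0, 0, 0, -22.7, -1.3, 0.1, 0],
  [0, 0, 0, -22.7, 4, 0.1, 0],
  [0, 0, 0, -22.7, 9, 0.1, 0],
  [0, 0, 0, -22.7, 11.5, 0.1, 0],
  [0, 0, 0, -22.7, 11.5, 0.1, 0],
])

```text
time_s: 7.12
ee_pos: [0.4902, 0.1941, 0.1709]
ee_rot: [[0.172, -0.007, 0.985], [-0.985, -0.001, 0.172], [-0.0, -1.0, -0.007]]
contact_force: [0.2, -0.4, 0.6]
finger_gap: 0.002
```

```bash
python3 snap.py 5
```

```text
[0.4902 0.1941 0.1709] [ 0.2 -0.4  0.6]
```

View pics/b5.png

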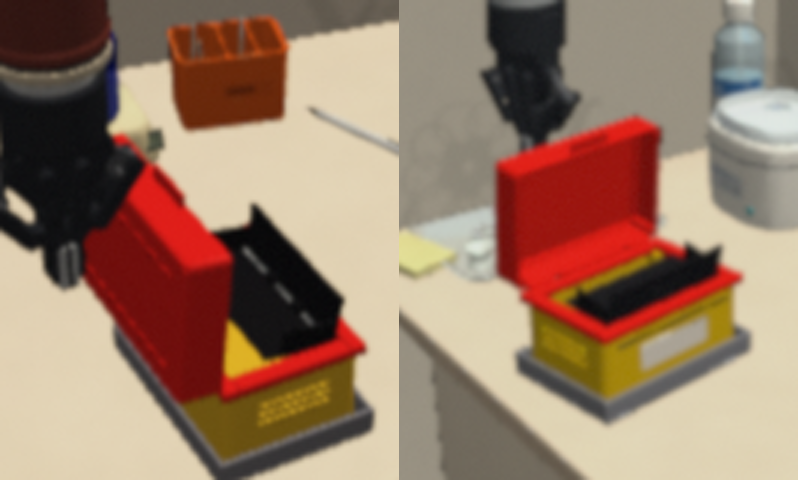

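View pics/w5.png

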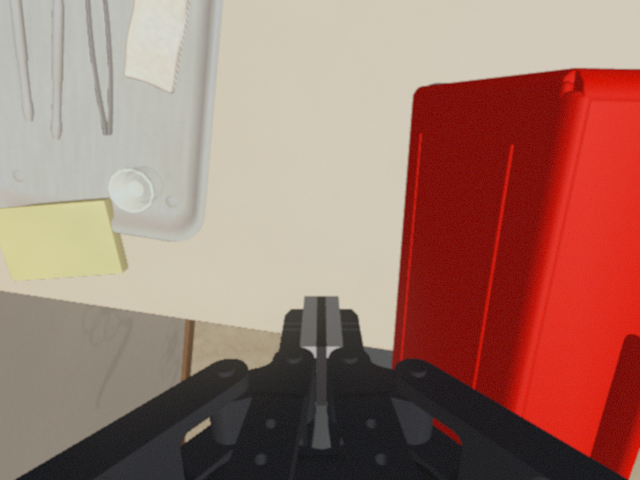

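The hand is clear behind the lid. The finger's knuckles bulge about 50 mm above the tips, so I'll push higher (tip z ≈ 0.185) to keep them above the lid's top edge. I'll follow the arc of the lid.

Request:
send_rows([
  [0, 0, 0, 0, -2.3, 0, 0],
  [0, 0, 0, 2, -2.3, 0, 0],
  [0, 0, 0, 3.5, -2.3, 0, 0],
  [0, 0, 0, 4.8, -2.6, 0, 0],
  [0, 0, 0, 6.1, -2.9, 0, 0],
  [0, 0, 0, 7.4, -2.9, 0, 0],
  [0, 0, 0, 8.7, -2.8, 0, 0],
  [0, 0, 0, 8.7, -2.8, 0, 0],
])

```text
time_s: 8.28
ee_pos: [0.5074, 0.1085, 0.2022]
ee_rot: [[0.17, -0.001, 0.985], [-0.985, 0.001, 0.17], [-0.001, -1.0, -0.001]]
contact_force: [-0.8, 0.3, -0.1]
finger_gap: -0.0
```

```bash
python3 snap.py 6
```

```text
[0.5074 0.1085 0.2022] [-0.8  0.3 -0.1]
```

View pics/b6.png

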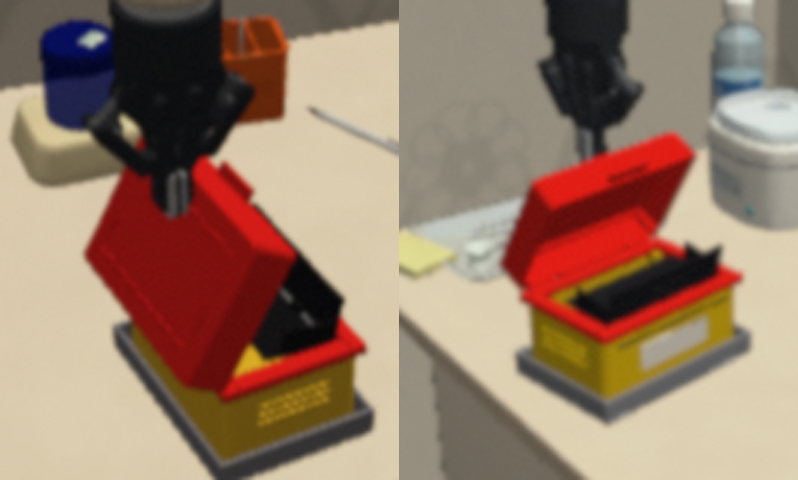

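The lid is at about 60° and following the fingertip. Continuing along the arc to shut.

Request:
send_rows([
  [0, 0, 0, 1.3, 0.4, 0, 0],
  [0, 0, 0, 2.6, 1.0, 0, 0],
  [0, 0, 0, 3.7, 1.7, 0, 0],
  [0, 0, 0, 4.8, 2.4, 0, 0],
  [0, 0, 0, 5.7, 3.4, 0, 0],
  [0, 0, 0, 6.6, 4.4, 0, 0],
  [0, 0, 0, 7.3, 5.5, 0, 0],
  [0, 0, 0, 7.9, 6.3, 0, 0],
  [0, 0, 0, 7.9, 6.7, 0, 0],
  [0, 0, 0, 7.9, 6.8, 0, 0],
])

```text
time_s: 9.68
ee_pos: [0.5206, 0.0319, 0.1349]
ee_rot: [[0.172, -0.001, 0.985], [-0.985, -0.0, 0.172], [-0.0, -1.0, -0.001]]
contact_force: [-7.2, -4.7, 16.5]
finger_gap: 0.002
```

```bash
python3 snap.py 7
```

```text
[0.5206 0.0319 0.1349] [-7.2 -4.7 16.5]
```

View pics/b7.png

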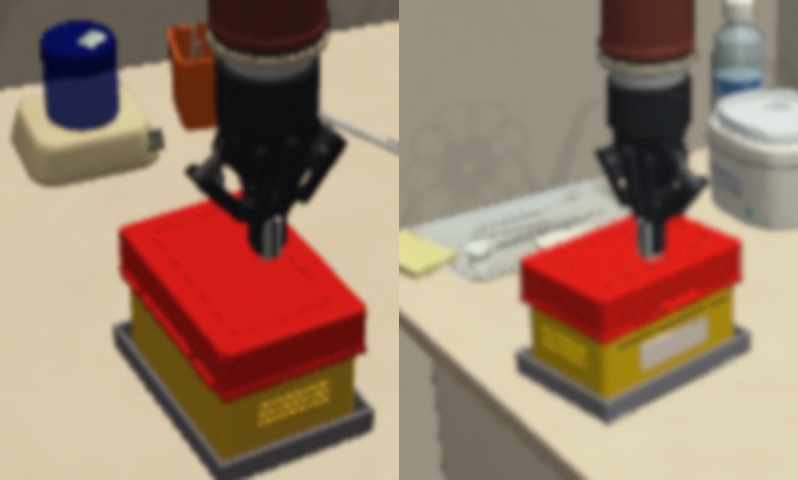

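The lid is flat on the collar: the tip is at z = 0.124, exactly the expected 88 + 36 mm, with a firm 16 N reaction. I'll hold briefly, then lift clear.

Request:
send_rows([
  [0, 0, 0, 0, 0.05, 0, 0],
  [0, 0, 0, 0, 0.05, 0, 0],
  [0, 0, 0, 0, 0.05, 0, 0],
  [0, 0, 0, 0, -2, 0, 0],
  [0, 0, 0, 0, -6, 0, 0],
  [0, 0, 0, 0, -11, 0, 0],
  [0, 0, 0, 2, -14, 0, 0],
  [0, 0, 0, 4, -14, 0, 0],
  [0, 0, 0, 4, -14, 0, 0],
  [0, 0, 0, 4, -14, 0, 0],
])

```text
time_s: 11.08
ee_pos: [0.527, -0.0068, 0.2738]
ee_rot: [[0.173, -0.003, 0.985], [-0.985, 0.0, 0.173], [-0.001, -1.0, -0.003]]
contact_force: [-0.1, -0.0, -1.0]
finger_gap: -0.004
```

```bash
python3 snap.py 8
python3 - <<'E'
from h import *
import cv2
c=read_camera("side");cv2.imwrite("pics/f8.png",cv2.resize(c["image"][190:300,240:360,::-1],None,fx=5,fy=5,interpolation=cv2.INTER_CUBIC))
C0=np.array([.515,.053]);a=np.radians(99);ex=np.array([np.cos(a),np.sin(a)]);ey=np.array([-ex[1],ex[0]])
for z in (.124,.131):
  for y in (.09,-.09): print(z,y,(proj(c,[*(C0-.061*ex+y*ey),z])-[240,190])*5)
E
```

```text
[ 0.527  -0.0068  0.2738] [-0.1 -0.  -1. ]
0.124 0.09 [242.3993046  303.05822695]
0.124 -0.09 [481.80485757 198.36979202]
0.131 0.09 [241.94758965 291.13081805]
0.131 -0.09 [481.9594158  187.20665222]
```

View pics/f8.png

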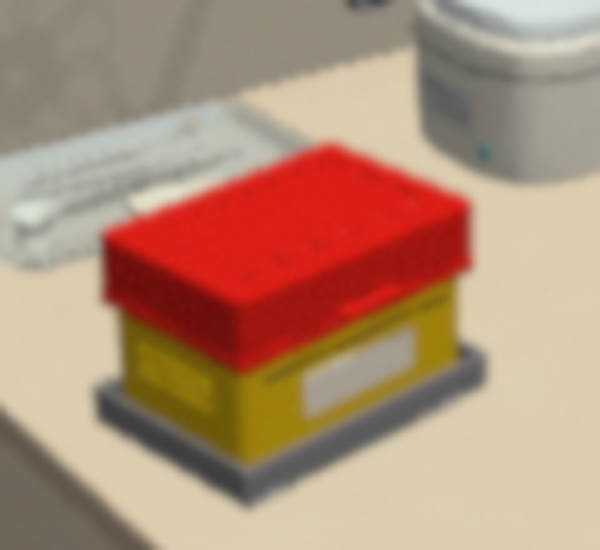

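View pics/w8.png

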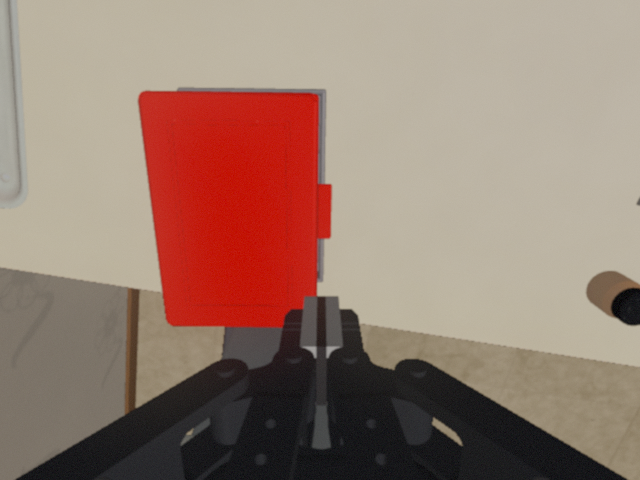

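The lid's front top corners are at (240,303) and (470,202) in the crop. The shut prediction is (242,303) and (482,198), so the lid is shut, and the robot is clear. Handing in.

```bash
python3 -c "
from cell import manip
print(manip.close_job())"
```

```text
the job is handed in; nothing more can be done
None
```

The job is handed in at about 11 s on the robot's clock. My checks showed both steps done, but the system reports no verdict.

- **Syringe and tray:** I pushed the black plate to the rear with the shut fingertips until the syringe dropped. The wrist view then showed it on the bin floor, clear of the tray, and the tray swung back to rest. The fingers stayed on the front side of the plate, away from the syringe.
- **Lid:** I pushed the lid over from behind along its arc and pressed it down. The fingertips stopped at 124 mm, the height expected for a shut lid, with a reaction of about 16 N.
- **After lifting clear:** The lid stayed flat. Its near front corner is within about half a pixel of the position predicted for a shut lid. The far corner is about 2 pixels off, mostly sideways, which I put down to small pose errors. The contact force at the end was about 1 N or less.
- **Other things on the desk:** The arm stayed clear of them and they looked undisturbed in the views that showed them. I did not measure their positions before and after.
- **Not visible at the end:** With the lid shut, the syringe and tray could no longer be seen. My last sight of both was just before I pushed the lid.
- **Disagreement between views:** Estimates of the bin's position from the different cameras differed by up to about 5 mm. I used values between them.

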